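# Scrub a clamped cylinder liner with a bore brush

## Robot

A 6-joint arm with a two-finger parallel gripper is mounted at the origin on the work surface. World frame = base frame: x ahead of the robot, y to its left, z up, the work surface at z = 0. Lengths are in mm, angles in rad, forces in N, time in s.
With the tool pointing down it reaches from about 300 to 750 mm from the base axis. Payload 8.5 kg.
Tool frame: the origin (TCP) lies midway between the tips of the shut fingers; the grasp point (between the pads) lies 19 mm behind it; z points along the fingers, y is the line along which they close (so a half turn about z gives the same grasp; the last joint's range is limited). The gripper opens to 88 mm and grips with 3 to 60 N. Pads are 18 mm wide; open, the fingers measure 123 mm over their backs; the gripper's body (75 mm by 187 mm) begins 45 mm behind the grasp point.
Start: joints at [-1.415, 0.381, 1.297, -0, 1.464, -0.215], TCP at [199.292, -512.604, 238.748] pointing down, gripper open.
Joint ranges: [-3.11, 3.11], [-0.89, 2.33], [0.22, 2.48], [-1.42, 4.56], [0.17, 2.85], [-2.88, 2.88]. Speed limits (rad/s): [2.39, 2.39, 3.14, 3.14, 3.14, 3.14].

## Interface

Orientations are given as a unit quaternion [w, x, y, z].
In Python, from rig import telemetry, imaging, job, spotter gives the robot as it stands.
- The arm moves only by the tool move_arm, never from a script. Its argument "targets" is a list of rows, each a list of 7 numbers: the shift along the tool's x, y, z as a fraction of full scale, then the turn, a rotation vector about the tool's x, y, z as a fraction of full scale, then the closure, from -1 (fully open) to 1 (shut). A call has 1 to 8 rows; each row shifts and turns the commanded pose from where the row before left it, along the tool's axes as they then stand; what a row does not reach is not made up. Full scale, the value 1, is 0.02 m for a shift and 5 degrees for a turn. A row lasts 1/10 s, in which the tool goes at most 50 mm and 8.59 degrees, less where a joint would pass 70% of its speed; a pose out of reach is approached as far as the arm can. A call with a number of a shift or a turn outside -1 to 1 is refused whole. A call with a gripper value outside its range is refused whole. The fingers move at their own pace and stop on an object; "newtons" is the grip in N (left out, the last holds). Time passes only in rows, so rows that do not move let the fingers close. It gives the time, the measured TCP pose, the force, the opening and the grip force at its end, in the units of the state.
- telemetry.observe(): the state, without advancing time (a new reading comes with each control period).
- imaging.capture(name): name is "side" or "top" or "wrist"; returns (picture, depth): 480x640x3 uint8, red, green, blue; 480x640 float32, mm along the optical axis (not along the pixel's ray), 0 where there is no reading.
- imaging.get_calibration(name): a dict with "mtx" (3x3 intrinsics, pixels), "T" (4x4, takes a point from camera to world coordinates); the wrist camera has in their place "hand_eye" (4x4, takes a point from camera to tool coordinates, whose origin is the TCP and whose axes are the flange's). Camera axes: x right, y down, z forward; pixel columns grow to the right and rows downward; lengths in mm; the calibration is good to about 2 mm. A picture is of the moment at which its call begins: read the wrist's pose just before it. get_calibration takes no time and is no camera call.
- job.hand_in(): hands the job in; it is judged then, once.
Trained networks look in the newest picture that a camera, given by its name, has taken for a name from the list of things; names that differ only in an ending like _2 or _b are one class to them, and where a whole thing is asked for, a point or a joint stands for the part that bears it (a point fixed in the world has none). Each returns a list of dicts, best first, with "score" (0 to 1); they miss things now and then, are a little off and sometimes report something else, mostly with a low value. They report only what shows in the picture. A call takes as long as a camera call. They do not tell look-alikes from the thing itself.
- spotter.search_frame(camera, label): "centre" ([row, column] in pixels, amid what is visible of it).
- spotter.cut_out(camera, label): "mask" (480x640 bool, what is visible of it) and "centre" ([row, column] in pixels, amid what is visible of it).
- spotter.landmark_of(camera, label): "centre" ([row, column] in pixels: a listed point, or the origin of a listed thing).
The state is a dict: "t": time; "joints": joint angles; "dq": joint speeds; "effort": joint torques, N m; "position": TCP position; "ee_rot": TCP orientation; "wrist_force": force on the tool from outside, world axes, zero at the start; "moment": the same for the moment, N m; "gripper_width": opening from 0.0 (shut) to 1.0 (fully open); "finger_force": force on a finger pad.
Only numpy, scipy, OpenCV 4.12 (cv2) and the standard library are available. Lean on these libraries where they do the work, as an engineer would, in place of code of your own. Each camera call takes 0.05 s, during which the arm holds its last target. There are 200 camera calls.

## Task

Throw the red-knobbed clamp lever across into the green-marked notch so that the cylinder liner is clamped, then take the bore brush from its fork stand and scrub the liner: push the bristles right down to the bottom three times, raising them between strokes until they come up out of the mouth. Then hang the brush back by its collar, well into the slot of the fork stand, let go, and leave the lever in the green notch; do not lift or tip the liner, and leave the valves, bottle and can standing where they are.

Things in the scene. Friction and masses are not known exactly. Their poses are not given: they have to be found in the camera images.
- fixture: grey fixture fixed to the bench, plate 262 x 150 x 10 mm, from -190 to +72 mm in its x. Origin at table height under the centre of the liner's nest. The liner's foot stands 12 mm above the table, before two steel V stops 50 mm high on the +x side. At the -x side (robot's) a lever drives a steel jaw 48 mm high that moves 6 mm toward +x and pins the liner to the stops.
- clamp_lever (a joint): clamp lever on a vertical axis at lever_pivot. 0: open, white-marked notch, on the fixture's -y side; 1.0 rad: clamped, green-marked notch, +y side; grows clockwise seen from above. Arm 70 mm from pivot to knob; at 0.5 it points along the fixture's -x. It is stiff (about 4 N at the knob), stays where it is left, and starts near the white notch; stops lie 0.05 rad beyond both notches.
- lever_knob (a point): grip point of the red upright knob on the lever's end: knob 24 mm in diameter, 33 mm tall at full width, rising from 17 mm below to 17 mm above this point, 89 mm above the table; below it the lever arm (14 mm wide) from 53 to 65 mm above the table.
- lever_pivot (a point): point on the lever's axis at the knob's height (89 mm above table), 85 mm from the liner nest's centre on the fixture's -x axis.
- liner: bare steel cylinder liner, open tube standing upright loose in the fixture, 100 mm tall, outside 80 mm (88 mm flange at the top 10 mm), bore 70 mm in diameter right through; origin at the centre of its foot, z up the bore axis. The pad closes the bore at the foot. 0.8 kg.
- liner_mouth (a point): centre of the liner's open mouth, 100 mm above its foot, 112 mm above the table.
- brush: bore brush, 210 mm long, 0.16 kg, hanging upright; origin at the centre of the bristle head's bottom, z up to the handle. Orange and copper bristle head 60 mm in diameter from 0 to 50 mm; steel stem 8 mm from 50 to 130; aluminium collar 34 mm from 130 to 137; yellow handle 22 mm from 137 to 210 (slimmer over the last 7). Hung, its bottom is 20 mm above the table.
- brush_grip (a point): point to grip the handle, on its axis 175 mm above the brush's bottom (35 mm below its top).
- brush_collar (a point): centre of the underside of the brush's collar, 130 mm above its bottom.
- brush_stand: blue fork stand, fixed; origin at table height below the seat. Base from -65 to +85 mm in x, 110 wide. Post's front face at x +51 mm. Flat fork 44 mm wide, 6 thick, top 150 mm above the table; 14 mm slot along x, open to -x: prongs end at x -21, slot's closed end at +11. Bristle head cannot pass the slot: lift the brush a little, slide it out toward -x.
- fork_seat (a point): seat of the slot: point on the fork's top face (150 mm above the table) where the brush axis hangs.
- valve_a: engine valve standing on its head, 100 mm tall, head 38 mm, stem 8 mm; origin at the centre of its foot; leave alone.
- valve_b: second engine valve, same; leave alone.
- oil_bottle: blue oil bottle, 68 mm in diameter, 170 mm tall; origin under its centre; leave alone.
- grease_can: black can, 72 mm in diameter, 85 mm tall; origin under its centre; leave alone.
Mind the look-alikes: they are no part of the job. Leave any blue or purple look-alike of the liner alone.

How it is judged (in metres and radians):
On the way, in this order (a step that is already met when the one before it is completed fails the run):
1. clamp lever in the green notch (joint 0.88 to 1.07) (value of joint clamp_lever between 0.88 and 1.07 rad), for 0.2 s.
2. brush head down at the bottom of the bore, held by the gripper, liner clamped (first stroke) (all of step 1 and z of brush in the frame of liner below 0.018 m and horizontal distance between brush and liner below 0.015 m and contact force between the fingers and brush above 0.5 N), for 0.05 s.
3. brush head raised over the bore until its bristles come up to the mouth (tip at least 45 mm above the liner's foot), still over the bore axis within 15 mm (first stroke) (all of step 1 and z of brush in the frame of liner above 0.045 m and horizontal distance between brush and liner below 0.015 m and contact force between the fingers and brush above 0.5 N), for 0.05 s.
4. brush head down at the bottom of the bore, held by the gripper, liner clamped (second stroke) (all of step 2), for 0.05 s.
5. brush head raised over the bore until its bristles come up to the mouth (tip at least 45 mm above the liner's foot), still over the bore axis within 15 mm (second stroke) (all of step 3), for 0.05 s.
6. brush head down at the bottom of the bore, held by the gripper, liner clamped (third stroke) (all of step 4), for 0.05 s.
At the end, for the whole second after the job is handed in: Lever in the green notch (0.88 to 1.07 rad); brush hanging upright (tilt under 0.12 rad), at rest, collar underside within 18 mm of the seat horizontally and 145 to 158 mm above the table; liner in its nest (within 8 mm of its centre, foot within 4 mm of the pad, tilt under 0.05 rad) (all of step 1 and horizontal distance between brush_collar and fork_seat below 0.018 m and height (world z) of brush_collar between 0.145 and 0.158 m and angle between brush's own z axis and vertical below 0.12 rad and linear speed of brush below 0.03 m/s and z of liner in the frame of fixture below 0.016 m and horizontal distance between liner and fixture below 0.008 m and angle between liner's own z axis and vertical below 0.05 rad); the robot touches nothing.
It fails at once if the liner is lifted or shoved (over 20 mm) or tipped (over 0.15 rad) (distance of liner from where it was at the start of the episode above 0.02 m or angle between liner's own z axis and vertical above 0.15 rad).
It fails at once if the valve a is moved over 20 mm or tipped (distance of valve_a from where it was at the start of the episode above 0.02 m or angle between valve_a's own z axis and vertical above 0.3 rad).
It fails at once if the valve b is moved over 20 mm or tipped (distance of valve_b from where it was at the start of the episode above 0.02 m or angle between valve_b's own z axis and vertical above 0.3 rad).
It fails at once if the oil bottle is moved over 20 mm or tipped (distance of oil_bottle from where it was at the start of the episode above 0.02 m or angle between oil_bottle's own z axis and vertical above 0.3 rad).
It fails at once if the grease can is moved over 20 mm or tipped (distance of grease_can from where it was at the start of the episode above 0.02 m or angle between grease_can's own z axis and vertical above 0.3 rad).
It also fails if it takes over 69 s, if anything falls off the work surface, if the arm or the gripper's body presses on something with over 40 N, if the wrist force passes 120 N, or if a joint passes its speed limit or range.

## Working session

There is one attempt and no reset: what is moved stays moved. The work goes in short steps, Python scripts to look and compute and a tool call to move; the robot and the scene stay as the last step left them, time stands still between calls to the robot, and variables do not carry over. Pictures are saved under pics/ and viewed, at most 10 in all, crops included, and the job is handed in when it is done.

Besides the shell and the picture viewer there is one more tool, called after "Call:" as name(argument=value, ...) on one line, values as JSON. move_arm: Moves the arm, as the interface text tells. Its arguments: {"type":"object","properties":{"targets":{"type":"array"},"newtons":{"type":"number"}},"required":["targets"]}

```bash
ls; mkdir -p pics; python3 - <<'E'
from rig import telemetry, imaging, job, spotter
import cv2,numpy as np
s=telemetry.observe();print(s)
for c in("side","top"):
    p,d=imaging.capture(c);cv2.imwrite(f"pics/{c}0.png",p[:,:,::-1]);np.savez(f"{c}0.npz",p=p,d=d)
    k=imaging.get_calibration(c);print(c,k)
    for l in("lever_knob","lever_pivot","liner_mouth","brush_grip","brush_collar","fork_seat","fixture","brush_stand","liner","valve_a","oil_bottle","grease_can"):
        try:print(l,[(np.round(r["centre"],1).tolist(),round(float(r["score"]),2)) for r in spotter.landmark_of(c,l)])
        except Exception as e:print(l,e)
print(imaging.get_calibration("wrist"))
E
```

```text
pics
{'t': 0.0, 'joints': array([-1.41531766e+00,  3.81157159e-01,  1.29823489e+00,  1.53137938e-05,
        1.46359794e+00, -2.15334123e-01]), 'dq': array([ 0.00217735, -0.0011867 ,  0.00034385,  0.00133764, -0.00032792,
       -0.00070003]), 'effort': array([-1.68813863e-04, -4.37926090e+01, -2.24555969e+01,  7.13239540e-02,
        3.52412229e-02, -1.12190887e-04]), 'position': array([ 199.24544739, -512.34553384,  238.16735199]), 'ee_rot': array([-6.98129166e-04,  9.82861327e-01,  1.84345121e-01,  2.85154420e-05]), 'wrist_force': array([-0.08463014,  0.00985131, -1.15567908]), 'moment': array([-0.00926863,  0.0526939 , -0.00474614]), 'finger_force': 0.0, 'gripper_width': 0.9993025946045644}
side {'mtx': array([[454.69075541,   0.        , 320.14382929],
       [  0.        , 454.69075541, 241.85334011],
       [  0.        ,   0.        ,   1.        ]]), 'T': array([[-8.07103444e-01, -3.90348589e-01,  4.42958248e-01,
         2.25880724e+02],
       [-5.89998079e-01,  5.61265153e-01, -5.80416828e-01,
         5.70033155e+02],
       [-2.20521391e-02, -7.29800936e-01, -6.83303956
[... 1755 characters left out ...]
0.55)]
valve_a [([250.7, 342.0], 0.72), ([290.0, 339.2], 0.48), ([268.1, 400.3], 0.29)]
oil_bottle [([203.6, 328.4], 0.86)]
grease_can [([286.0, 193.1], 0.89), ([266.8, 408.9], 0.62)]
{'mtx': array([[415.9757937 ,   0.        , 315.72908045],
       [  0.        , 415.9757937 , 240.99826663],
       [  0.        ,   0.        ,   1.        ]]), 'hand_eye': array([[-2.62214824e-04, -9.53842792e-01, -3.00306274e-01,
         7.78494659e+01],
       [ 9.99999885e-01, -1.29542443e-04, -4.61700870e-04,
        -5.21451985e-01],
       [ 4.01487639e-04, -3.00306361e-01,  9.53842717e-01,
        -1.46536956e+02],
       [ 0.00000000e+00,  0.00000000e+00,  0.00000000e+00,
         1.00000000e+00]])}
```

View pics/side0.png

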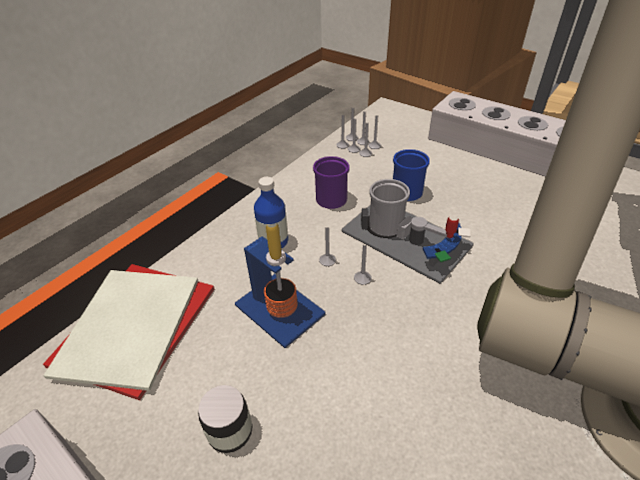

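View pics/top0.png

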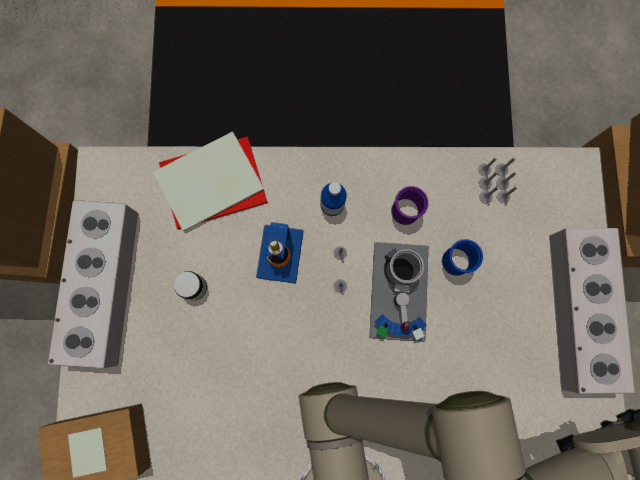

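```bash
cat > h.py <<'E'
from rig import telemetry, imaging, job, spotter
import cv2,numpy as np
from scipy.spatial.transform import Rotation as R
def calT(c,pose=None):
    k=imaging.get_calibration(c)
    if c!="wrist":return k["mtx"],k["T"]
    s=pose or telemetry.observe();T=np.eye(4);T[:3,:3]=R.from_quat(s["ee_rot"],scalar_first=True).as_matrix();T[:3,3]=s["position"]
    return k["mtx"],T@k["hand_eye"]
def ray(c,rc,pose=None):
    K,T=calT(c,pose);v=T[:3,:3]@np.linalg.solve(K,[rc[1],rc[0],1]);return T[:3,3],v
def atz(c,rc,z,pose=None):
    o,v=ray(c,rc,pose);return o+v*(z-o[2])/v[2]
def tri(rays):
    A=np.zeros((3,3));b=np.zeros(3)
    for o,v in rays:
        v=v/np.linalg.norm(v);P=np.eye(3)-np.outer(v,v);A+=P;b+=P@o
    x=np.linalg.solve(A,b);res=[np.linalg.norm(np.cross(x-o,v/np.linalg.norm(v))) for o,v in rays];return x.round(1),np.round(res,1)
def cloud(c,d,pose=None):
    K,T=calT(c,pose);r,q=np.mgrid[:480,:640];P=np.stack([(q-K[0,2])/K[0,0]*d,(r-K[1,2])/K[1,1]*d,d],-1)
    return P@T[:3,:3].T+T[:3,3]
def proj(c,X,pose=None):
    K,T=calT(c,pose);p=K@(T[:3,:3].T@(np.array(X)-T[:3,3]));return (p[1]/p[2],p[0]/p[2])
E
python3 - <<'E'
from h import *
t=lambda a,b:tri([ray("side",a),ray("top",b)])
print("knob",t((222,455.6),(325.7,406.4)))
print("pivot",t((214.3,417.6),(295.4,403.8)))
print("mouth",t((191.7,387.7),(268.5,406.5)),t((165.8,332.4),(205.2,412.5)),t((157.8,406.8),(252.3,465.2)))
print("liner",t((222.5,384.4),(271.2,400.5)))
print("fix",t((228.4,383.1),(273,399.3)))
print("grip",t((239.4,274.9),(244,275.9)))
print("seat",t((260.1,276.5),(247.8,274.6)),t((260.1,276.5),(249.8,276.8)))
print("stand",t((315.4,283.9),(257.2,278.7)))
for p in((250.7,342),(290,339.2),(203.6,328.4),(286,193.1)):print(p,atz("top",p,0).round())
E
```

```text
knob (array([ 433.3, -158.8,   97.1]), array([2.4, 2.4]))
pivot (array([ 513.5, -156.6,   80.7]), array([0.3, 0.3]))
mouth (array([ 584.7, -158.4,  109.1]), array([5.8, 5.8])) (array([ 750.7, -181.3,  101.6]), array([4., 4.])) (array([ 624.8, -315.2,   98.5]), array([2.3, 2.3]))
liner (array([ 587.5, -158.9,   18.9]), array([4.1, 4.1]))
fix (array([ 586.4, -157.5,    1.7]), array([6.1, 6.1]))
grip (array([629.2, 166.4, 191.5]), array([0.6, 0.6]))
seat (array([626.7, 172.2, 148.1]), array([0.2, 0.2])) (array([625.1, 169. , 145.7]), array([3.4, 3.4]))
stand (array([626.3, 172. ,  -7.6]), array([0.7, 0.7]))
(250.7, 342) [644.  -3.   0.]
(290, 339.2) [535.   6.   0.]
(203.6, 328.4) [778.  34.   0.]
(286, 193.1) [547. 404.   0.]
```

The side view shows the grey liner at about (205,388), the red knob at (225,455) and the brush on the blue stand at (260,275). In the top view the fixture is at (290,400), the green notch is to the left of the lever at (331,383), and the white notch is at (335,418). I'll move over the lever to look with the wrist camera.

Call:
move_arm(targets=[[0.95,-0.59,0,0,0,0,-1],[0.95,-0.59,0,0,0,0,-1],[0.95,-0.59,0,0,0,0,-1],[0.95,-0.59,0,0,0,0,-1],[0.95,-0.59,0,0,0,0,-1],[0.95,-0.59,0,0,0,0,-1],[0.95,-0.59,0,0,0,0,-1],[0.95,-0.59,0,0,0,0,-1]])

```text
t: 2.1
position: [307.2, -368.8, 238.8]
ee_rot: [0.0, 0.983, 0.184, 0.0]
wrist_force: [-0.1, -1.3, 0.6]
gripper_width: 1.002
finger_force: 0.0
```

Call:
move_arm(targets=[[0.95,-0.59,0,0,0,0,-1],[0.95,-0.59,0,0,0,0,-1],[0.95,-0.59,0,0,0,0,-1],[0.95,-0.59,0,0,0,0,-1],[0.95,-0.59,0,0,0,0,-1],[0.95,-0.59,0,0,0,0,-1],[0.95,-0.59,0,0,0,0,-1],[0.95,-0.59,0,0,0,0,-1]])

```text
t: 2.9
position: [414.7, -225.7, 238.8]
ee_rot: [0.0, 0.983, 0.184, 0.0]
wrist_force: [0.3, -0.6, 0.2]
gripper_width: 0.999
finger_force: 0.0
```

Call:
move_arm(targets=[[0.95,-0.59,0,0,0,0,-1],[0.95,-0.59,0,0,0,0,-1],[0.95,-0.59,0,0,0,0,-1],[0,0,0,0,0,1,-1],[0,0,0,0,0,1,-1],[0,0,0,0,0,1,-1],[0,0,0,0,0,1,-1],[0,0,0,0,0,0.25,-1]])

```text
t: 3.7
position: [454.5, -172.8, 238.8]
ee_rot: [0.0, 1.0, -0.001, 0.0]
wrist_force: [-0.3, -1.1, -0.8]
gripper_width: 1.0
finger_force: 0.0
```

```bash
python3 - <<'E'
from h import *
s=telemetry.observe();print(s['t'],s['position'],s['ee_rot'],s['joints'])
p,d=imaging.capture("wrist");cv2.imwrite("pics/w1.png",p[:,:,::-1]);np.savez("w1.npz",p=p,d=d)
for l,z in(("lever_knob",89),("lever_pivot",89),("liner_mouth",112),("fixture",0),("liner",12)):
    print(l,[(np.round(r["centre"],1).tolist(),round(float(r["score"]),2),atz("wrist",r["centre"],z,s).round(1)) for r in spotter.landmark_of("wrist",l)])
P=cloud("wrist",d,s).reshape(-1,3);c=p.reshape(-1,3).astype(int);ok=d.ravel()>0
red=ok&(c[:,0]>110)&(c[:,1]<60)&(c[:,2]<60)&(P[:,2]>60)
print("red",red.sum(),P[red].min(0),P[red].max(0)); t=red&(P[:,2]>101);print("top",np.median(P[t],0),(P[t].min(0)+P[t].max(0))/2)
g=ok&(c[:,1]>c[:,0]+50)&(c[:,1]>c[:,2]+50);print("green",g.sum(),P[g].mean(0))
# plate yaw from top cam
D=np.load("top0.npz");Q=cloud("top",D["d"]).reshape(-1,3)
m=(abs(Q[:,2]-10)<5)&(Q[:,0]>380)&(Q[:,0]<680)&(Q[:,1]>-260)&(Q[:,1]<-60)
print(m.sum(),cv2.minAreaRect(Q[m][:,:2].astype(np.float32)))
# stand
m=(Q[:,0]>520)&(Q[:,0]<720)&(Q[:,1]>80)&(Q[:,1]<260)
c=D["p"].reshape(-1,3).astype(int);b=m&(c[:,2]>c[:,0]+40)
for lo,hi in((-5,15),(130,160),(160,260)):
    k=b&(Q[:,2]>lo)&(Q[:,2]<hi);print(lo,k.sum(),Q[k].min(0) if k.sum() else "",Q[k].max(0) if k.sum() else "",cv2.minAreaRect(Q[k][:,:2].astype(np.float32)) if k.sum()>5 else "")
E
```

```text
3.7 [ 454.52031959 -172.82176148  238.81042043] [ 3.68062993e-05  9.99999632e-01 -8.54842247e-04  5.51365782e-05] [-6.07400295e-01  2.68755382e-01  1.46647596e+00  2.41010980e-06
  1.40622875e+00  9.65105322e-01]
lever_knob [([244.1, 299.5], 0.72, array([ 436.4, -160. ,   89. ]))]
lever_pivot [([146.3, 291.8], 0.66, array([ 508.1, -155.7,   89. ]))]
liner_mouth []
fixture [([36.1, 299.5], 0.75, array([ 591.5, -158.8,    0. ]))]
liner [([0.0, 489.4], 0.74, array([ 615.4, -310.7,   12. ]))]Traceback (most recent call last):
  File "<stdin>", line 8, in <module>
    return umr_minimum(a, axis, None, out, keepdims, initial, where)
ValueError: zero-size array to reduction operation minimum which has no identity
```

View pics/w1.png

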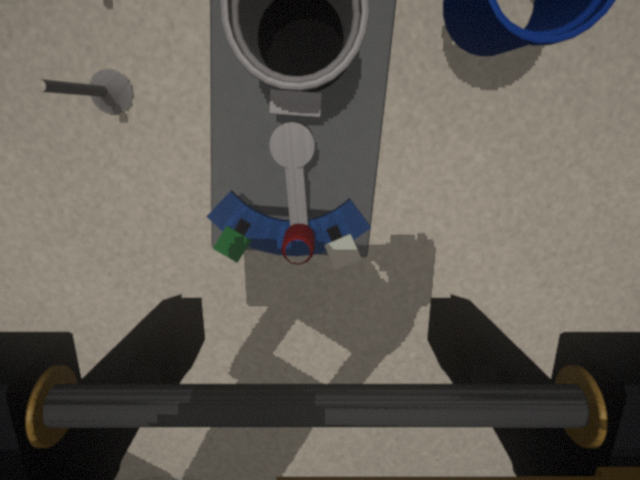

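The wrist view shows the knob at (245,298), pivot at (146,292), green notch at (243,231) and white notch at (245,343).

```bash
python3 - <<'E'
from h import *
s=telemetry.observe()
D=np.load("w1.npz");p,d=D["p"],D["d"]
P=cloud("wrist",d,s).reshape(-1,3);c=p.reshape(-1,3).astype(int);ok=d.ravel()>0
red=ok&(c[:,0]>c[:,1]+50)&(c[:,0]>c[:,2]+50)&(P[:,2]>60)
print("red",red.sum(),P[red].min(0),P[red].max(0)); t=red&(P[:,2]>98);print("top",t.sum(),(P[t].min(0)+P[t].max(0))/2)
g=ok&(c[:,1]>c[:,0]+30)&(c[:,1]>c[:,2]+30);print("green",g.sum(),P[g].mean(0))
r=P.reshape(480,640,3)
for n,q in(("white",(246,343)),("pivotcap",(146,292)),("knobtop",(243,298)),("arm",(195,296))):print(n,r[q])
m=ok&(abs(P[:,2]-65)<14)&(P[:,0]>460)&(P[:,0]<580)&(abs(P[:,1]+158)<20)
a=m&(P[:,2]>57)&(P[:,2]<69)&(P[:,0]<490)&(P[:,0]>450);x=P[a];print("arm fit",len(x),np.polyfit(x[:,0],x[:,1],1),x.mean(0))
D=np.load("top0.npz");Q=cloud("top",D["d"]).reshape(-1,3)
m=(abs(Q[:,2]-10)<5)&(Q[:,0]>380)&(Q[:,0]<680)&(Q[:,1]>-260)&(Q[:,1]<-60)
print(m.sum(),cv2.minAreaRect(Q[m][:,:2].astype(np.float32)))
m=(Q[:,0]>520)&(Q[:,0]<720)&(Q[:,1]>80)&(Q[:,1]<260)
c=D["p"].reshape(-1,3).astype(int);b=m&(c[:,2]>c[:,0]+40)
for lo,hi in((-5,15),(135,160),(160,260)):
    k=b&(Q[:,2]>lo)&(Q[:,2]<hi);print(lo,k.sum(),Q[k].min(0) if k.sum() else "",Q[k].max(0) if k.sum() else "",cv2.minAreaRect(Q[k][:,:2].astype(np.float32)) if k.sum()>5 else "")
E
```

```text
red 176 [ 436.10226667 -168.20049994   85.00925046] [ 449.43754835 -148.88436043  107.37501078]
top 160 [ 442.76556141 -158.54243018  102.76422348]
green 356 [427.23323422 -97.25203251  51.50498949]
white [ 422.87169847 -195.24046356   52.24591298]
pivotcap [ 506.31443832 -154.35194369   65.33601533]
knobtop [ 424.79422158 -157.2560623    50.04636742]
arm [ 468.30836199 -156.69510458   62.00062652]
arm fit 699 [ 7.50703696e-02 -1.91928898e+02] [ 475.27810442 -156.24959542   63.43846423]
3172 ((529.42333984375, -160.37002563476562), (297.9742126464844, 197.47274780273438), 0.1111476719379425)
-5 1189 [555.8550361  107.54822829   0.64048963] [715.46990261 230.10088383  14.98256607] ((635.54833984375, 168.82965087890625), (108.22032165527344, 149.0097198486328), 81.9950180053711)
135 418 [603.21236768 141.6587492  135.38404598] [691.53710459 193.43204271 159.27031432] ((647.6444702148438, 167.81053161621094), (44.305824279785156, 83.9676284790039), 81.8958740234375)
160 0
```

Call:
move_arm(targets=[[-0.88,-0.69,0.5,0,0,0,-1],[0,0,1,0,0,0,-1],[0,0,1,0,0,0,-1],[0,0,1,0,0,0,-1],[0,0,1,0,0,0,-1],[0,0,1,0,0,0,-1],[0,0,1,0,0,0,-1],[0,0,0.9,0,0,0,-1]])

```text
t: 4.8
position: [436.9, -159.0, 89.9]
ee_rot: [-0.0, 1.0, 0.0, -0.0]
wrist_force: [0.3, 0.8, -0.7]
gripper_width: 1.0
finger_force: 0.0
```

Call:
move_arm(targets=[[0,0,0.9,0,0,0,-1],[0,0,0,0,0,0,1],[0,0,0,0,0,0,1],[0,0,0,0,0,0,1],[0,0,0,0,0,0,1],[0,0,0,0,0,0,1],[0,0,0,0,0,0,1]], newtons=15)

```text
t: 5.5
position: [437.0, -159.1, 73.1]
ee_rot: [0.0, 1.0, -0.0, 0.0]
wrist_force: [-0.0, -0.7, 0.4]
gripper_width: 0.476
finger_force: 0.0
```

Call:
move_arm(targets=[[0,0,0,0,0,0,1],[0,0,0,0,0,0,1],[0,0,0,0,0,0,1],[0,0,0,0,0,0,1],[0,0,0,0,0,0,1]])

```text
t: 6.0
position: [436.9, -159.2, 72.8]
ee_rot: [0.0, 1.0, -0.0, -0.0]
wrist_force: [-1.8, -2.0, 1.6]
gripper_width: 0.264
finger_force: 15.0
```

Call:
move_arm(targets=[[0,-0.35,0,0,0,0,1],[0.03,-0.35,0,0,0,0,1],[0.07,-0.34,0,0,0,0,1],[0.1,-0.34,0,0,0,0,1],[0.14,-0.32,0,0,0,0,1],[0.2,-0.37,0,0,0,0,1],[0,0,0,0,0,0,1]])

```text
t: 6.7
position: [447.3, -117.1, 72.5]
ee_rot: [-0.0, 1.0, 0.0, -0.001]
wrist_force: [-2.3, -1.0, -0.6]
gripper_width: 0.267
finger_force: 14.9
```

```bash
python3 - <<'E'
from h import *
s=telemetry.observe()
print(s['t'],s['position'],s['wrist_force'])
p,d=imaging.capture("wrist");cv2.imwrite("pics/w2.png",p[:,:,::-1])
print([(r["centre"],r["score"]) for r in spotter.landmark_of("wrist","lever_pivot")])
E
```

```text
6.7 [ 447.2826906  -117.13039916   72.52528526] [-2.25226121 -0.99757158 -0.57905019]
[([169.9, 437.0], 0.78)]
```

View pics/w2.png

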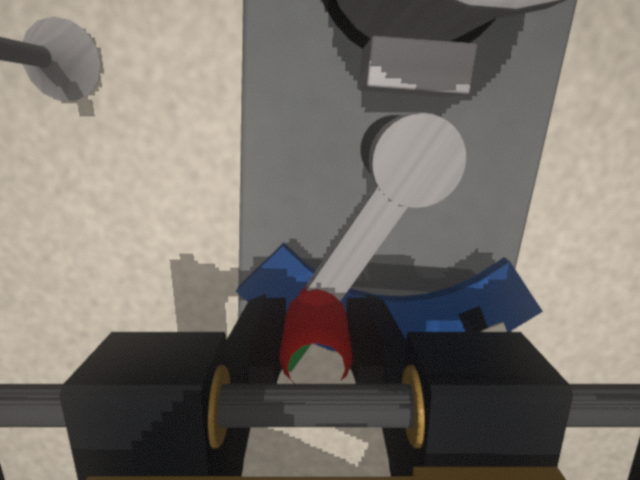

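The lever is nearly over the green block at (360,300). I'll nudge on towards the stop while watching the force.

Call:
move_arm(targets=[[0.08,-0.13,0,0,0,0,1],[0,0,0,0,0,0,1],[0,0,0,0,0,0,1]])

```text
t: 7.1
position: [448.8, -115.3, 72.5]
ee_rot: [0.0, 1.0, -0.0, -0.001]
wrist_force: [-3.0, -4.5, -0.7]
gripper_width: 0.266
finger_force: 15.3
```

Call:
move_arm(targets=[[0.06,-0.08,0,0,0,0,1],[0,0,0,0,0,0,1],[0,0,0,0,0,0,1]])

```text
t: 7.4
position: [449.9, -113.9, 72.5]
ee_rot: [0.0, 1.0, -0.0, -0.001]
wrist_force: [-5.3, -6.3, -0.8]
gripper_width: 0.264
finger_force: 15.6
```

The force is rising, so the lever is at the stop beyond the green notch. I'll ease back slightly, release and go up.

Call:
move_arm(targets=[[-0.11,0.16,0,0,0,0,1],[0,0,0,0,0,0,1],[0,0,0,0,0,0,-1],[0,0,0,0,0,0,-1],[0,0,0,0,0,0,-1],[0,0,0,0,0,0,-1],[0,0,0,0,0,0,-1],[0,0,-0.5,0,0,0,-1]])

```text
t: 8.2
position: [447.8, -116.4, 82.4]
ee_rot: [-0.001, 1.0, -0.0, -0.001]
wrist_force: [0.3, -0.2, -0.0]
gripper_width: 0.788
finger_force: 0.0
```

Call:
move_arm(targets=[[0,0,-1,0,0,0,-1],[0,0,-1,0,0,0,-1],[0,0,-1,0,0,0,-1],[0,0,-1,0,0,0,-1],[0.5,1,-1,0,0,0,-1],[1,1,-1,0,0,0,-1],[1,0,-1,0,0,0,-1],[1,0,-1,0,0,0,-1]])

```text
t: 9.0
position: [518.8, -157.0, 244.5]
ee_rot: [0.0, 1.0, -0.001, 0.0]
wrist_force: [0.8, 0.6, 0.8]
gripper_width: 0.998
finger_force: 0.0
```

Call:
move_arm(targets=[[1,0,-1,0,0,0,-1],[1,0,-1,0,0,0,-1],[0,0,0,0,0,0,-1]])

```text
t: 9.3
position: [560.0, -156.8, 285.3]
ee_rot: [0.001, 1.0, 0.0, 0.002]
wrist_force: [-1.2, -0.0, -0.1]
gripper_width: 1.0
finger_force: 0.0
```

```bash
python3 - <<'E'
from h import *
s=telemetry.observe()
print(s['t'],s['position'])
p,d=imaging.capture("wrist");cv2.imwrite("pics/w3.png",p[:,:,::-1]);np.savez("w3.npz",p=p,d=d)
for l,z in(("lever_knob",89),("lever_pivot",89),("liner_mouth",112),("fixture",0),("liner",12)):
    print(l,[(np.round(r["centre"],1).tolist(),round(float(r["score"]),2),atz("wrist",r["centre"],z,s).round(1)) for r in spotter.landmark_of("wrist",l)])
P=cloud("wrist",d,s).reshape(-1,3)
m=(d.ravel()>0)&(abs(P[:,2]-112)<4)&(abs(P[:,0]-587)<60)&(abs(P[:,1]+158)<60);print(m.sum(),np.median(P[m][:,2]),cv2.minEnclosingCircle(P[m][:,:2].astype(np.float32)))
f=lambda q:np.linalg.lstsq(np.c_[2*q,np.ones(len(q))],(q**2).sum(1),rcond=None)[0];print(f(P[m][:,:2]))
m=(d.ravel()>0)&(abs(P[:,2]-10)<4);q=P[m][:,:2];print(cv2.minAreaRect(q.astype(np.float32)))
E
```

```text
9.3 [ 560.04511915 -156.76770251  285.26364942]
lever_knob [([328.1, 270.1], 0.9, array([ 446.5, -114.5,   89. ]))]
lever_pivot [([262.5, 313.4], 0.89, array([ 510.9, -154.6,   89. ])), ([157.9, 319.7], 0.17, array([ 601.4, -159.8,   89. ]))]
liner_mouth []
fixture []
liner [([133.8, 476.3], 0.87, array([ 616.8, -314.1,   12. ]))]
2238 112.1763197598363 ((590.9910888671875, -159.5830078125), 43.96364974975586)
[ 5.91362350e+02 -1.59620132e+02 -3.73499027e+05]
((610.5711669921875, -79.51568603515625), (464.82208251953125, 346.8257751464844), 57.586639404296875)
```

View pics/w3.png

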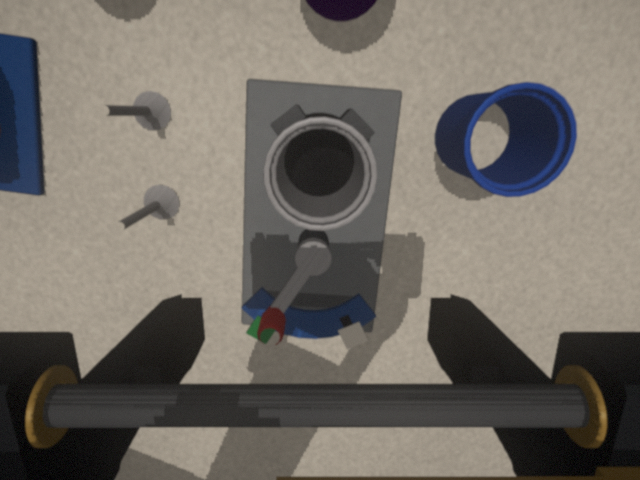

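The liner is clamped with its axis at (591.2,-159.6) and mouth at z=112. The picture shows the knob on the green block at (328,268). Now over to the brush.

Call:
move_arm(targets=[[0.15,-0.95,-0.2,0,0,0,-1],[0.15,-0.95,-0.2,0,0,0,-1],[0.15,-0.95,-0.2,0,0,0,-1],[0.15,-0.95,-0.2,0,0,0,-1],[0.15,-0.95,-0.2,0,0,0,-1],[0.15,-0.95,-0.2,0,0,0,-1],[0.15,-0.95,-0.2,0,0,0,-1],[0.15,-0.95,-0.2,0,0,0,-1]])

```text
t: 10.4
position: [581.8, -4.0, 314.5]
ee_rot: [-0.0, 1.0, -0.0, -0.0]
wrist_force: [0.3, 0.5, 0.1]
gripper_width: 0.997
finger_force: 0.0
```

Call:
move_arm(targets=[[0.15,-0.95,-0.2,0,0,0,-1],[0.15,-0.95,-0.2,0,0,0,-1],[0.15,-0.95,-0.2,0,0,0,-1],[0.15,-0.95,-0.2,0,0,0,-1],[0.15,-0.95,-0.2,0,0,0,-1],[0.15,-0.95,-0.2,0,0,0,-1],[0.15,-0.95,0,0,0,0.8,-1],[0,0,0,0,0,0.8,-1]])

```text
t: 11.2
position: [603.0, 130.1, 338.2]
ee_rot: [-0.0, 0.998, -0.07, -0.0]
wrist_force: [-0.0, 0.7, -0.5]
gripper_width: 1.002
finger_force: 0.0
```

```bash
cat > b.py <<'E'
from h import *
import sys
s=telemetry.observe()
print(s['t'],s['position'],s['ee_rot'])
n=sys.argv[1]
p,d=imaging.capture("wrist");cv2.imwrite(f"pics/{n}.png",p[:,:,::-1]);np.savez(f"{n}.npz",p=p,d=d,pos=s['position'],rot=s['ee_rot'])
for l,z in(("brush_grip",195),("brush_collar",150),("fork_seat",150),("brush_stand",0)):
    print(l,[(np.round(r["centre"],1).tolist(),round(float(r["score"]),2),atz("wrist",r["centre"],z,s).round(1)) for r in spotter.landmark_of("wrist",l)])
P=cloud("wrist",d,s).reshape(-1,3);c=p.reshape(-1,3).astype(int);ok=d.ravel()>0
y=ok&(c[:,0]>c[:,2]+50)&(P[:,2]>150)&(abs(P[:,0]-627)<60)&(abs(P[:,1]-170)<60)
for lo,hi in((150,165),(165,180),(180,195),(195,210),(210,224),(224,240)):
    k=y&(P[:,2]>=lo)&(P[:,2]<hi)
    if k.sum()>5:print(lo,k.sum(),P[k].min(0).round(1),P[k].max(0).round(1))
b=ok&(c[:,2]>c[:,0]+30)&(P[:,2]>138)&(P[:,2]<170)&(abs(P[:,0]-640)<80)&(abs(P[:,1]-170)<60)
if b.sum()>9:print("fork",b.sum(),np.median(P[b][:,2]),cv2.minAreaRect(P[b][:,:2].astype(np.float32)))
b=ok&(c[:,2]>c[:,0]+30)&(P[:,2]<14)&(abs(P[:,0]-640)<110)&(abs(P[:,1]-170)<90)
if b.sum()>9:print("base",b.sum(),cv2.minAreaRect(P[b][:,:2].astype(np.float32)))
E
python3 b.py w4
```

```text
11.2 [602.95184614 130.07230649 338.23200723] [-1.48681551e-04  9.97534804e-01 -7.01715529e-02 -4.96086544e-04]
brush_grip [([198.5, 258.1], 0.61, array([626.3, 168.6, 195. ]))]
brush_collar [([185.6, 260.6], 0.83, array([628.1, 172.2, 150. ])), ([132.3, 428.9], 0.4, array([650.9,  34.8, 150. ]))]
fork_seat []
brush_stand [([162.0, 281.4], 0.71, array([628.4, 167.1,   0. ]))]
210 28 [634.7 165.1 210.2] [638.7 175.  223.8]
224 128 [629.3 163.1 224. ] [638.4 178.9 230.6]
fork 4293 150.42310061277158 ((648.9949951171875, 168.94064331054688), (44.2615966796875, 84.72835540771484), 82.01068115234375)
base 4555 ((637.5706176757812, 169.7163543701172), (106.69854736328125, 146.03945922851562), 81.78669738769531)
```

View pics/w4.png

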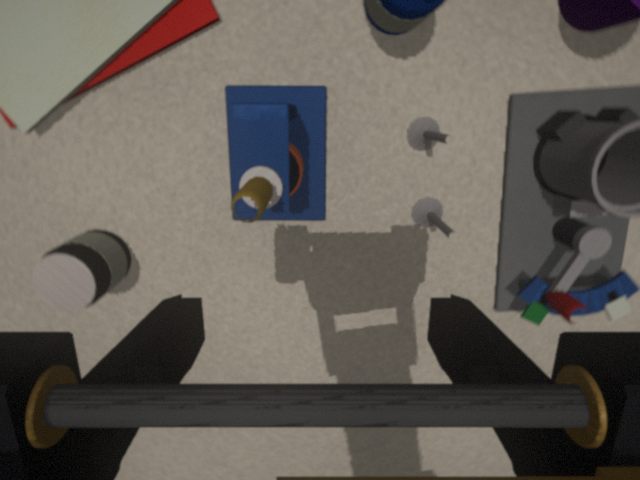

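The brush handle is at about (190,258) in the picture and the fork top is clear. The seat measures (628.2,171.8) with the stand turned about -8°. I'll centre over it and remeasure.

Call:
move_arm(targets=[[0.31,-0.74,0.2,0,0,0,-1],[0.31,-0.74,0.2,0,0,0,-1],[0.32,-0.75,0.2,0,0,0,-1],[0,0,0,0,0,0,-1]])

```text
t: 11.85
position: [628.8, 172.1, 324.8]
ee_rot: [-0.0, 0.998, -0.068, -0.001]
wrist_force: [0.5, -1.0, 0.3]
gripper_width: 1.002
finger_force: 0.0
```

```bash
python3 b.py w5
```

```text
11.85 [628.84185948 172.06612402 324.79338967] [-1.04429602e-05  9.97650583e-01 -6.84969590e-02 -1.21649070e-03]
brush_grip [([229.2, 319.6], 0.76, array([627.3, 170.1, 195. ]))]
brush_collar [([213.2, 315.0], 0.95, array([628.1, 173.3, 150. ]))]
fork_seat [([226.7, 467.4], 0.56, array([600.3,  53.9, 150. ]))]
brush_stand [([179.8, 317.3], 0.82, array([629.8, 170.7,   0. ]))]
150 6 [612.7 172.2 156.6] [614.2 179.4 158. ]
195 15 [637.5 169.2 197.2] [638.8 176.7 209.4]
210 63 [636.6 167.5 210.2] [639.  178.3 223.8]
224 213 [628.1 162.9 224.1] [638.9 180.6 231.8]
fork 4343 150.4689061326336 ((649.4765625, 168.92398071289062), (44.091793060302734, 85.02446746826172), 82.1076431274414)
base 5772 ((636.763671875, 170.175048828125), (106.95388793945312, 145.44912719726562), 82.11750793457031)
```

Call:
move_arm(targets=[[0,0,1,0,0,0,-1],[0,0,1,0,0,0,-1],[0,0,1,0,0,0,-1],[0,0,1,0,0,0,-1],[0,0,1,0,0,0,-1],[0,0,1,0,0,0,-1],[0,0,1,0,0,0,-1],[0,0,0.45,0,0,0,1]], newtons=30)

```text
t: 12.9
position: [627.6, 169.4, 176.4]
ee_rot: [0.0, 0.998, -0.07, -0.001]
wrist_force: [-0.2, 0.6, 0.5]
gripper_width: 0.935
finger_force: 0.0
```

Call:
move_arm(targets=[[0,0,0,0,0,0,1],[0,0,0,0,0,0,1],[0,0,0,0,0,0,1],[0,0,0,0,0,0,1],[0,0,0,0,0,0,1],[0,0,0,0,0,0,1],[0,0,0,0,0,0,1],[0,0,0,0,0,0,1]])

```text
t: 13.7
position: [628.2, 170.0, 177.8]
ee_rot: [-0.0, 0.998, -0.07, 0.0]
wrist_force: [-0.4, 0.3, -1.2]
gripper_width: 0.237
finger_force: 30.0
```

Call:
move_arm(targets=[[0,0,0,0,0,0,1],[0,0,0,0,0,0,1],[0,0,0,0,0,0,1]])

```text
t: 14.0
position: [628.2, 170.0, 177.8]
ee_rot: [-0.0, 0.998, -0.07, 0.0]
wrist_force: [-0.3, 0.3, 0.4]
gripper_width: 0.239
finger_force: 30.0
```

Call:
move_arm(targets=[[0,0,-0.35,0,0,0,1],[-0.4,0,0,0,0,0,1],[-0.9,0,0,0,0,0,1],[-0.9,0,0,0,0,0,1],[-0.9,0,0,0,0,0,1],[-0.9,0,0,0,0,0,1],[0,0,-0.6,0,0,0,1],[0,0,-1,0,0,0,1]])

```text
t: 14.8
position: [548.5, 181.0, 217.2]
ee_rot: [0.0, 0.998, -0.07, -0.001]
wrist_force: [-0.2, -0.4, -1.3]
gripper_width: 0.236
finger_force: 30.0
```

Call:
move_arm(targets=[[0,0,-1,0,0,0,1],[0,0,-1,0,0,0,1],[0,0,-1,0,0,0,1],[0,0,-1,0,0,0,1],[0,0,-1,0,0,0,1],[0,0,0,0,0,0,1]])

```text
t: 15.4
position: [550.0, 181.0, 320.1]
ee_rot: [-0.001, 0.998, -0.07, 0.003]
wrist_force: [-0.7, 0.7, -1.6]
gripper_width: 0.238
finger_force: 30.0
```

Call:
move_arm(targets=[[0.26,0.97,0,0,0,0,1],[0.26,0.97,0,0,0,0,1],[0.26,0.97,0,0,0,0,1],[0.26,0.97,0,0,0,0,1],[0.26,0.97,0,0,0,0,1],[0.26,0.97,0,0,0,0,1],[0.26,0.97,0,0,0,0,1],[0.26,0.97,0,0,0,0,1]])

```text
t: 16.2
position: [568.6, 20.6, 316.0]
ee_rot: [-0.0, 0.998, -0.07, -0.0]
wrist_force: [0.5, -0.4, -1.9]
gripper_width: 0.236
finger_force: 30.0
```

Call:
move_arm(targets=[[0.26,0.97,0,0,0,0,1],[0.26,0.97,0,0,0,0,1],[0.26,0.97,0,0,0,0,1],[0.26,0.97,0,0,0,0,1],[0.26,0.97,0,0,0,0,1],[0.26,0.97,0,0,0,0,1],[0.26,0.97,0,0,0,0,1],[0,0,0,0,0,0,1]])

```text
t: 17.0
position: [585.7, -120.1, 315.5]
ee_rot: [0.0, 0.997, -0.071, -0.001]
wrist_force: [0.0, -0.5, -1.8]
gripper_width: 0.237
finger_force: 30.0
```

Call:
move_arm(targets=[[0.26,0.97,0,0,0,0,1],[0.26,0.97,0,0,0,0,1],[0,0,0,0,0,0,1],[0,0,0,0,0,0,1]])

```text
t: 17.4
position: [590.6, -158.4, 316.4]
ee_rot: [-0.0, 0.998, -0.07, -0.0]
wrist_force: [-0.2, 0.8, -1.9]
gripper_width: 0.239
finger_force: 30.0
```

```bash
python3 - <<'E'
from h import *
s=telemetry.observe();print(s['t'],s['position'],s['ee_rot'])
rays={}
for c in("side","top"):
    p,d=imaging.capture(c);cv2.imwrite(f"pics/{c}6.png",p[:,:,::-1]);np.savez(f"{c}6.npz",p=p,d=d)
    for l in("brush","brush_collar","brush_grip","lever_knob"):
        print(c,l,[(np.round(r["centre"],1).tolist(),round(float(r["score"]),2)) for r in spotter.landmark_of(c,l)])
    P=cloud(c,d).reshape(-1,3);q=p.reshape(-1,3).astype(int)
    o=(d.ravel()>0)&(q[:,0]>q[:,2]+60)&(P[:,2]>150)&(P[:,2]<225)&(abs(P[:,0]-591)<60)&(abs(P[:,1]+159)<60)
    if o.sum()>9: print(c,"head",o.sum(),P[o].min(0),P[o].max(0))
x=s['position']
for c in("side","top"):print(c,proj(c,x-[0,0,157.8]))
p=cv2.imread("pics/side6.png");cv2.imwrite("pics/side6c.png",cv2.resize(p[60:290,280:500],None,fx=2.5,fy=2.5))
E
```

```text
17.4 [ 590.58509707 -158.43934889  316.42703921] [-1.76070817e-04  9.97533576e-01 -7.01903628e-02 -2.14091624e-04]
side brush [([171.3, 388.6], 0.76), ([223.1, 387.2], 0.64)]
side brush_collar [([116.5, 394.0], 0.74)]
side brush_grip [([92.0, 394.9], 0.88), ([230.0, 438.7], 0.69)]
side lever_knob [([230.3, 438.8], 0.58), ([211.2, 418.8], 0.17)]
side head 358 [ 559.37671619 -187.30458655  161.47304848] [ 619.09918201 -125.68552808  210.08826117]
top brush [([262.6, 408.5], 0.64)]
top brush_collar [([253.0, 417.5], 0.6)]
top brush_grip [([248.7, 424.6], 0.68), ([258.7, 279.1], 0.61), ([265.5, 399.2], 0.33), ([263.1, 406.3], 0.25)]
top lever_knob []
top head 10 [ 565.22539821 -185.28727864  205.29343971] [ 584.77046026 -174.27899479  211.01144921]
side (np.float64(172.24428219680988), np.float64(389.89235653877176))
top (np.float64(261.40489885423426), np.float64(408.98838959349024))
```

View pics/side6c.png

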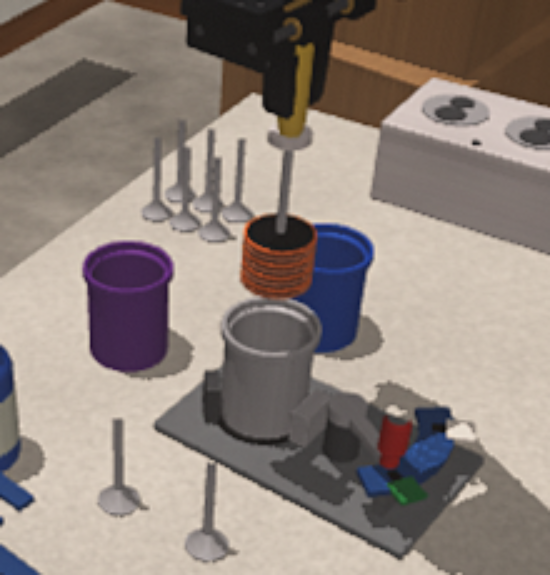

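The crop shows the brush head hanging upright over the grey liner's mouth at about (270,310), with the knob in the green notch at (400,440). I'll correct slightly and lower.

Call:
move_arm(targets=[[0.06,0.07,0.9,0,0,0,1],[0,0,0.9,0,0,0,1],[0,0,0.9,0,0,0,1],[0,0,0.6,0,0,0,1],[0,0,0,0,0,0,1]])

```text
t: 18.4
position: [591.1, -159.2, 249.3]
ee_rot: [-0.001, 0.998, -0.07, -0.001]
wrist_force: [0.0, 0.2, -0.7]
gripper_width: 0.239
finger_force: 30.0
```

Call:
move_arm(targets=[[0,0,0.8,0,0,0,1],[0,0,0.8,0,0,0,1],[0,0,0.8,0,0,0,1],[0,0,0.8,0,0,0,1],[0,0,0.3,0,0,0,1],[0,0,0,0,0,0,1],[0,0,0,0,0,0,1]])

```text
t: 19.1
position: [592.0, -159.6, 181.9]
ee_rot: [0.0, 0.998, -0.07, 0.001]
wrist_force: [-0.0, -0.3, -1.3]
gripper_width: 0.24
finger_force: 30.0
```

Call:
move_arm(targets=[[0,0,0.25,0,0,0,1],[0,0,0,0,0,0,1],[0,0,0,0,0,0,1],[0,0,-0.9,0,0,0,1],[0,0,-0.9,0,0,0,1],[0,0,-0.9,0,0,0,1],[0,0,-0.5,0,0,0,1],[0,0,0,0,0,0,1]])

```text
t: 19.9
position: [591.9, -159.6, 241.1]
ee_rot: [0.001, 0.998, -0.07, 0.001]
wrist_force: [-0.1, -0.1, -1.2]
gripper_width: 0.238
finger_force: 30.0
```

Call:
move_arm(targets=[[0,0,0,0,0,0,1],[0,0,0.9,0,0,0,1],[0,0,0.9,0,0,0,1],[0,0,0.9,0,0,0,1],[0,0,0.5,0,0,0,1],[0,0,0,0,0,0,1],[0,0,0,0,0,0,1],[0,0,0,0,0,0,1]])

```text
t: 20.7
position: [591.9, -159.5, 176.6]
ee_rot: [0.0, 0.998, -0.07, 0.001]
wrist_force: [-0.8, 0.3, -0.9]
gripper_width: 0.238
finger_force: 30.0
```

Call:
move_arm(targets=[[0,0,-0.9,0,0,0,1],[0,0,-0.9,0,0,0,1],[0,0,-0.9,0,0,0,1],[0,0,-0.5,0,0,0,1],[0,0,0,0,0,0,1],[0,0,0,0,0,0,1]])

```text
t: 21.3
position: [591.4, -159.3, 239.3]
ee_rot: [-0.0, 0.998, -0.07, -0.0]
wrist_force: [0.1, 0.2, -1.7]
gripper_width: 0.243
finger_force: 30.0
```

Call:
move_arm(targets=[[0,0,0.9,0,0,0,1],[0,0,0.9,0,0,0,1],[0,0,0.9,0,0,0,1],[0,0,0.5,0,0,0,1],[0,0,0,0,0,0,1],[0,0,0,0,0,0,1],[0,0,0,0,0,0,1]])

```text
t: 22.0
position: [591.9, -159.5, 176.6]
ee_rot: [0.0, 0.998, -0.07, 0.001]
wrist_force: [-0.4, -0.4, -2.1]
gripper_width: 0.242
finger_force: 30.0
```

Call:
move_arm(targets=[[0,0,-0.9,0,0,0,1],[0,0,-0.9,0,0,0,1],[0,0,-0.9,0,0,0,1],[0,0,-0.9,0,0,0,1],[0,0,-0.9,0,0,0,1],[0,0,-0.9,0,0,0,1],[0,0,-0.9,0,0,0,1],[0,0,-0.9,0,0,0,1]])

```text
t: 22.8
position: [591.5, -159.4, 321.4]
ee_rot: [0.0, 0.998, -0.07, 0.001]
wrist_force: [0.3, 0.4, -1.4]
gripper_width: 0.241
finger_force: 30.0
```

Call:
move_arm(targets=[[-0.26,-0.97,0,0,0,0,1],[-0.26,-0.97,0,0,0,0,1],[-0.26,-0.97,0,0,0,0,1],[-0.26,-0.97,0,0,0,0,1],[-0.26,-0.97,0,0,0,0,1],[-0.26,-0.97,0,0,0,0,1],[-0.26,-0.97,0,0,0,0,1],[-0.26,-0.97,0,0,0,0,1]])

```text
t: 23.6
position: [570.9, 2.6, 319.0]
ee_rot: [-0.0, 0.998, -0.069, -0.001]
wrist_force: [0.8, 0.4, -1.3]
gripper_width: 0.242
finger_force: 30.0
```

Call:
move_arm(targets=[[-0.26,-0.97,0,0,0,0,1],[-0.26,-0.97,0,0,0,0,1],[-0.26,-0.97,0,0,0,0,1],[-0.26,-0.97,0,0,0,0,1],[-0.26,-0.97,0,0,0,0,1],[-0.26,-0.97,0,0,0,0,1],[-0.26,-0.97,0,0,0,0,1],[-0.26,-0.97,0,0,0,0,1]])

```text
t: 24.4
position: [550.9, 161.8, 319.0]
ee_rot: [-0.0, 0.998, -0.069, -0.001]
wrist_force: [-0.0, -0.1, -1.0]
gripper_width: 0.243
finger_force: 30.0
```

Call:
move_arm(targets=[[-0.3,-0.97,0,0,0,0,1],[0,0,0,0,0,0,1],[0,0,0,0,0,0,1],[0,0,0,0,0,0,1]])

```text
t: 24.8
position: [548.8, 179.5, 319.5]
ee_rot: [0.0, 0.998, -0.07, -0.0]
wrist_force: [-0.5, -0.7, -2.0]
gripper_width: 0.237
finger_force: 30.0
```

```bash
python3 - <<'E'
from h import *
s=telemetry.observe();print(s['t'],s['position'],s['ee_rot'])
x=s['position']
for c in("side","top"):
    p,d=imaging.capture(c);cv2.imwrite(f"pics/{c}7.png",p[:,:,::-1])
    for l in("brush","brush_collar","brush_grip","lever_knob"):
        print(c,l,[(np.round(r["centre"],1).tolist(),round(float(r["score"]),2)) for r in spotter.landmark_of(c,l)])
    P=cloud(c,d).reshape(-1,3);q=p.reshape(-1,3).astype(int)
    o=(d.ravel()>0)&(q[:,0]>q[:,2]+60)&(P[:,2]>140)&(P[:,2]<225)&(abs(P[:,0]-x[0])<60)&(abs(P[:,1]-x[1])<60)
    if o.sum()>9: print(c,"head",o.sum(),P[o].min(0),P[o].max(0))
    print(c,proj(c,x-[0,0,157.8]),proj(c,x-[0,0,27.8]))
p=cv2.imread("pics/side7.png");cv2.imwrite("pics/side7c.png",cv2.resize(p[110:410,180:480],None,fx=1.9,fy=1.9))
E
```

```text
24.8 [548.79455687 179.48230711 319.46701923] [ 1.26478266e-04  9.97559600e-01 -6.98194516e-02 -2.70279474e-04]
side brush [([274.6, 307.7], 0.65)]
side brush_collar [([216.3, 300.2], 0.77), ([211.3, 417.6], 0.45)]
side brush_grip [([190.3, 305.6], 0.81)]
side lever_knob [([234.1, 439.4], 0.67)]
side head 799 [517.8587664  149.31007216 150.37518986] [608.74734093 211.36516785 214.35124726]
side (np.float64(276.2430061994549), np.float64(309.13066714788204)) (np.float64(215.22905806911797), np.float64(305.65739611307936))
top brush [([281.2, 269.9], 0.54)]
top brush_collar [([274.5, 265.9], 0.61)]
top brush_grip [([271.9, 264.3], 0.49)]
top lever_knob []
top head 45 [518.00258696 158.6091539  167.63232059] [535.03316542 204.87927511 215.38909901]
top (np.float64(278.56760793980817), np.float64(270.8811131463549)) (np.float64(272.04388383195385), np.float64(266.0530851066544))
```

View pics/side7c.png

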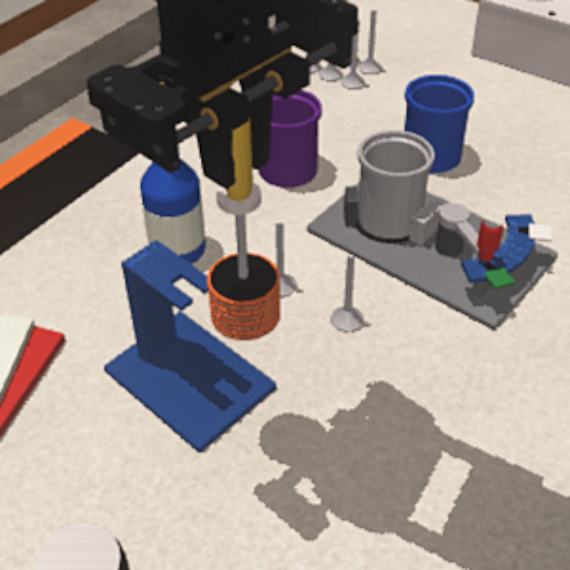

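The brush sits unslipped in the grip, in front of the fork, and the knob is on the green block at (490,260). I'll descend in front of the stand.

Call:
move_arm(targets=[[0,-0.13,1,0,0,0,1],[0,0,1,0,0,0,1],[0,0,1,0,0,0,1],[0,0,1,0,0,0,1],[0,0,1,0,0,0,1],[0,0,1,0,0,0,1],[0,0,0.7,0,0,0,1],[0,0,0,0,0,0,1]])

```text
t: 26.1
position: [548.8, 182.0, 184.0]
ee_rot: [0.0, 0.998, -0.07, -0.002]
wrist_force: [0.2, -0.8, -1.8]
gripper_width: 0.239
finger_force: 30.0
```

Call:
move_arm(targets=[[0.7,0,0,0,0,0,1],[0.7,0,0,0,0,0,1],[0.5,0,0,0,0,0,1],[0,0,0,0,0,0,1],[0,0,0,0,0,0,1]])

```text
t: 26.6
position: [586.9, 176.9, 185.9]
ee_rot: [-0.0, 0.998, -0.07, -0.0]
wrist_force: [-0.2, -0.9, -1.0]
gripper_width: 0.235
finger_force: 30.0
```

Call:
move_arm(targets=[[0.35,0,0,0,0,0,1],[0.35,0,0,0,0,0,1],[0.35,0,0,0,0,0,1],[0.35,0,0,0,0,0,1],[0,0,0,0,0,0,1]])

```text
t: 27.1
position: [615.7, 172.7, 185.4]
ee_rot: [0.0, 0.998, -0.07, 0.0]
wrist_force: [-0.1, 0.7, -2.2]
gripper_width: 0.239
finger_force: 30.0
```

Call:
move_arm(targets=[[0.35,0,0,0,0,0,1],[0.35,0,0,0,0,0,1],[0,0,0,0,0,0,1],[0,0,0,0,0,0,1]])

```text
t: 27.5
position: [628.8, 171.0, 185.6]
ee_rot: [-0.0, 0.998, -0.07, -0.0]
wrist_force: [-0.6, 0.5, -2.4]
gripper_width: 0.237
finger_force: 30.0
```

No contact on the way in. I'll lower to the seat.

Call:
move_arm(targets=[[0,0,0.25,0,0,0,1],[0,0,0.1,0,0,0,1],[0,0,0,0,0,0,1],[0,0,0,0,0,0,1]])

```text
t: 27.9
position: [628.6, 171.1, 178.7]
ee_rot: [0.0, 0.998, -0.07, -0.0]
wrist_force: [-0.1, -0.1, -1.7]
gripper_width: 0.237
finger_force: 30.0
```

```bash
python3 - <<'E'
from h import *
s=telemetry.observe();print(s['t'],s['position'],s['wrist_force'])
p,d=imaging.capture("side");cv2.imwrite("pics/side8.png",p[:,:,::-1])
for l in("brush_collar","fork_seat","brush"):print(l,[(np.round(r["centre"],1).tolist(),round(float(r["score"]),2)) for r in spotter.landmark_of("side",l)])
cv2.imwrite("pics/side8c.png",cv2.resize(p[200:350,200:350,::-1],None,fx=4,fy=4))
E
```

```text
27.9 [628.64730962 171.07153789 178.69838111] [-0.08338817 -0.11664548 -1.65381803]
brush_collar [([257.4, 273.0], 0.59)]
fork_seat [([261.9, 275.5], 0.58)]
brush [([305.2, 276.9], 0.78)]
```

View pics/side8c.png

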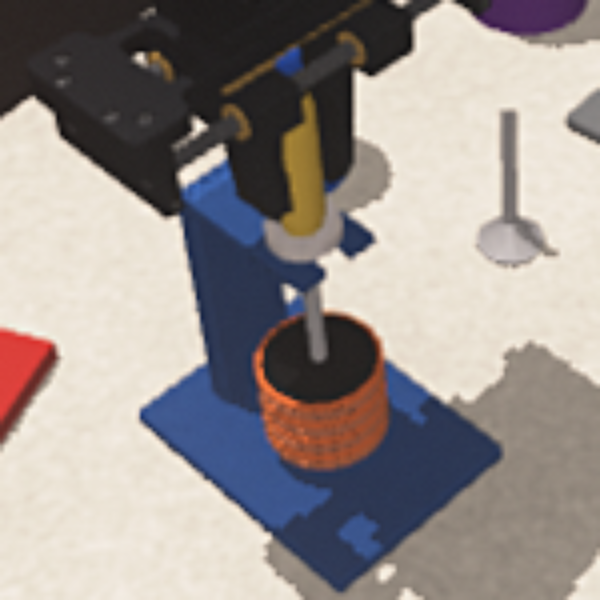

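The stem is in the slot with the collar, at (300,240), just on the prongs. I'll lower the last millimetre, open, and rise straight up.

Call:
move_arm(targets=[[0,0,0.06,0,0,0,1],[0,0,0,0,0,0,1],[0,0,0,0,0,0,-0.4],[0,0,0,0,0,0,-1],[0,0,0,0,0,0,-1],[0,0,0,0,0,0,-1],[0,0,0,0,0,0,-1],[0,0,0,0,0,0,-1]])

```text
t: 28.9
position: [628.8, 171.0, 177.6]
ee_rot: [-0.0, 0.998, -0.07, 0.0]
wrist_force: [0.8, 0.1, 0.3]
gripper_width: 0.757
finger_force: 0.0
```

Call:
move_arm(targets=[[0,0,-0.5,0,0,0,-1],[0,0,-1,0,0,0,-1],[0,0,-1,0,0,0,-1],[0,0,-1,0,0,0,-1],[0,0,-1,0,0,0,-1],[0,0,-1,0,0,0,-1],[0,0,-1,0,0,0,-1],[-1,0,-1,0,0,0,-1]])

```text
t: 29.7
position: [609.7, 173.3, 328.2]
ee_rot: [0.0, 0.998, -0.07, 0.0]
wrist_force: [0.5, -0.3, 1.0]
gripper_width: 0.999
finger_force: 0.0
```

Call:
move_arm(targets=[[0,0,0,0,0,0,-1],[0,0,0,0,0,0,-1],[0,0,0,0,0,0,-1]])

```text
t: 30.0
position: [609.2, 173.6, 326.3]
ee_rot: [0.0, 0.998, -0.07, -0.001]
wrist_force: [-0.2, 0.5, -0.0]
gripper_width: 1.002
finger_force: 0.0
```

```bash
python3 b.py w9; python3 - <<'E'
from h import *
D=np.load("w9.npz");s=dict(position=D["pos"],ee_rot=D["rot"])
p,d=imaging.capture("side");cv2.imwrite("pics/side9.png",p[:,:,::-1]);cv2.imwrite("pics/side9c.png",cv2.resize(p[150:350,220:490,::-1],None,fx=2.9,fy=2.9))
r=[(spotter.landmark_of("side",l) or [None])[0] for l in("brush_collar","brush","lever_knob")]
print([(x["centre"],x["score"]) for x in r if x])
E
```

```text
30.0 [609.15693765 173.61687472 326.29455915] [ 1.91197642e-04  9.97552262e-01 -6.99182889e-02 -9.38651732e-04]
brush_grip [([199.6, 317.5], 0.97, array([628.2, 170.2, 195. ]))]
brush_collar []
fork_seat []
brush_stand [([163.0, 315.7], 0.9, array([629.1, 171.2,   0. ]))]
210 20 [637.7 168.6 210.1] [639.2 176.9 224. ]
224 181 [628.9 163.5 224.3] [639.  181.  231.5]
fork 4573 150.43430528837962 ((648.823486328125, 168.85833740234375), (44.058956146240234, 85.9679183959961), 82.1124038696289)
base 6387 ((636.9058227539062, 170.42942810058594), (106.96919250488281, 146.0879364013672), 81.9850082397461)
[([260.0, 273.6], 0.75), ([307.8, 279.2], 0.73), ([233.3, 440.6], 0.85)]
```

View pics/side9c.png

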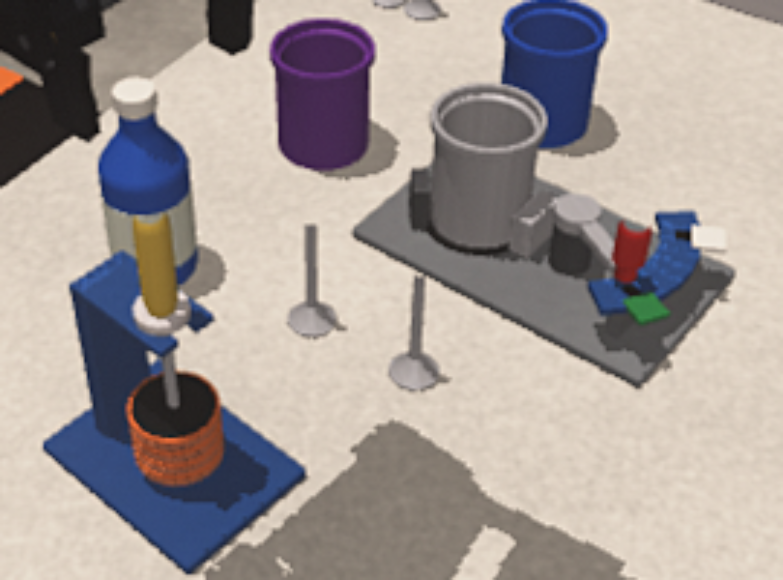

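The brush hangs upright in the fork slot with its collar at (160,310), the liner stands in its nest, and the knob is at the green notch at (630,250). I'm handing in.

```bash
python3 -c "
from rig import job
print(job.hand_in())"
```

```text
the job is handed in; nothing more can be done
None
```

The lever is in the green notch, the liner was scrubbed with three full strokes, the brush hangs back in the fork stand, and the job is handed in (about 30 s of the 69 s used; no verdict was returned).

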